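# Clamp a glass column in the spring press and hold it

### The job

Take the longer of the two glass columns from its storage rest and lay it in the two V cradles of the column press. Then slide the tailstock by its upright tab against the column, so that the column drives the spring plunger back until its end meets the stop plate, and finish while still holding the tailstock pressed like that (it springs back if let go). Push gently, as the column is glass, with your hand only on the tailstock at the end, and leave the short column and the other glassware where they are.

Things in the scene. Friction and masses are not known exactly. Their poses are not given: they have to be found in the camera images.
- long_column_center (a point): Centre of the longer column, the one to use: clear glass tube with white packing and knurled steel caps, flat-ended, 130 mm long, 22 mm diameter throughout, about 0.13 kg, both ends alike. Loose. x along its axis, z up as it starts: lying level in its storage rest, axis 45 mm above the bench.
- short_column_center (a point): Centre of the shorter column, lying in the other storage rest: the same but 90 mm long, 0.09 kg; not to be moved. x along its axis.
- long_rest: Fixed storage rest on which the longer column lies, to the robot's right: grey plate 105 x 56 x 12 mm, origin at the centre of its underside. Two V cradles 8 mm thick at x = -32 and +32 mm carry the column along x with its axis 45 mm above the bench and rise to 48 mm; between them fingers have room down to the plate. A like rest with the short column is nearer or farther (varies), over 85 mm away.
- seat (a point): Where the centre of a column laid in the press belongs: on the press's axis, midway between its cradles, 60 mm above the bench (up to 4 mm towards the plunger or 15 mm towards the tailstock will do). x: level along the axis, from tailstock to plunger and stop (the pushing direction); z up. Plunger tip at rest at x = +70 mm, stop face at +80 mm: a column against the stop has its centre at +15 mm.
- press: Column press, a fixed bench fixture, on an aluminium base plate 335 x 86 x 14 mm. Origin on the bench under the seat point, axes as the seat's. Two white V cradles, 10 mm thick, at x = -42 and +42 mm, open 29 mm wide at the top and rising to 62 mm above the bench; between them fingers have room down to the base plate.
- stop: Stop plate, the press's hard stop: upright steel plate 66 mm wide, from 14 to 96 mm above the bench, 10 mm thick. The face that meets the column is this body's x = 0 plane; origin below the axis at bench height, axes as the seat's. The brass plunger sticks out through it; behind it is a grey housing 50 mm wide, 45 mm long, up to 94 mm high.
- plunger (a joint): How far the brass spring plunger (10 mm diameter, on the axis) is pushed in, m: 0 at rest, sticking 10 mm out of the stop plate; 0.010 when the column's end is on the stop plate. The spring resists with 3 N at the start and 9 N at the stop, and pushes column and tailstock back if let go. About 20 N of push in all is plenty; the glass stands 80 N.
- tailstock (a joint): How far the tailstock is slid towards the stop, m: 0 fully back (nose tip 115 mm before the seat point), limit 0.075; at 0.065 its nose holds the 130 mm column on the stop plate. It slides along the seat's x with about 1 N friction; it starts between 0 and 0.02, where there is room for the column.
- tail_grip (a point): Grip point of the tailstock: middle of its black upright tab, 118 mm above the bench. The tab is 14 mm thick along the sliding direction x, 34 mm wide, and stands from 80 to 135 mm above the bench on a grey block 40 mm wide, 24 mm long. The tip of its brass nose (10 mm diameter, 60 mm above the bench) is 42 mm ahead of this point. Axes as the seat's.
- vial_a: Small glass vial, 22 mm diameter, 52 mm high, standing about 100 mm beside the press's axis. Loose bystander, to be left alone. Origin at the centre of its underside.
- vial_b: Small glass vial, 24 mm diameter, 46 mm high, standing between the robot and the storage rests. Loose bystander, to be left alone. Origin at the centre of its underside.
- dish: Lidded culture dish, 90 mm diameter, 16 mm high, lying on the far side, right of the press. Loose bystander, to be left alone. Origin at the centre of its underside.
- flask: Conical glass flask, 86 mm base, 130 mm high, at the left. Loose bystander, to be left alone. Origin at the centre of its underside.
- amber: Amber glass bottle, 72 mm diameter, 170 mm high, at the left. Loose bystander, to be left alone. Origin at the centre of its underside.
- jar: Clear jar with a lid, 68 mm diameter, 70 mm high, at the right. Loose bystander, to be left alone. Origin at the centre of its underside.
- wash: White wash bottle with a bent spout, 68 mm diameter, 200 mm high, at the right. Loose bystander, to be left alone. Origin at the centre of its underside.
Things that resemble listed ones, but are neither listed nor needed, are in the scene too. Leave any red or yellow look-alike of the part that bears long_column_center alone.

How it is judged:
On the way:
1. the long column lies in both V cradles of the press, on its axis, between tailstock and plunger (x of long_column_center in the frame of seat between -0.03 and 0.012 m and y of long_column_center in the frame of seat between -0.004 and 0.004 m and z of long_column_center in the frame of seat between -0.004 and 0.004 m and angle between the x axis of long_column_center and the x axis of seat, either way round below 0.06 rad), for 0.2 s.
At the end, for the whole second after the job is handed in: Long column in both cradles (4 mm, 0.06 rad), centre 15 +-2.5 mm past the seat, pressing the stop > 1 N, plunger in > 8.2 mm, tailstock on column > 3 N, robot on tailstock > 2 N and off the column, all still for 1 s; short column moved < 10 mm, other glassware < 30 mm (x of long_column_center in the frame of seat between 0.0125 and 0.0175 m and y of long_column_center in the frame of seat between -0.004 and 0.004 m and z of long_column_center in the frame of seat between -0.004 and 0.004 m and angle between the x axis of long_column_center and the x axis of seat, either way round below 0.06 rad and value of joint plunger above 0.0082 m and value of joint tailstock above 0.061 m and contact force between long_column and stop above 1 N and contact force between tailstock and long_column above 3 N and contact force between any of the fingers, the arm and tailstock above 2 N and contact force between each of the fingers, the arm and long_column below 0.3 N and linear speed of long_column below 0.01 m/s and distance of short_column_center from where it was at the start of the episode below 0.01 m and distance of each of vial_a, vial_b, dish, flask, amber, jar, wash from where it was at the start of the episode below 0.03 m); the arm keeps its last pose, push and grip.
It fails at once if the column is forced: more than 80 N between it and the stop plate or the tailstock (contact force between long_column and stop above 80 N or contact force between tailstock and long_column above 80 N).
It fails at once if the short column is taken from its rest or other glassware is knocked over (distance of short_column_center from where it was at the start of the episode above 0.03 m or angle between any of vial_a, vial_b, dish, flask, amber, jar, wash's own z axis and vertical above 0.6 rad).
It also fails if it takes over 58 s, if anything falls off the work surface, if the arm or the gripper's body presses on something with over 40 N, if the wrist force passes 120 N, or if a joint passes its speed limit or range.

### The arm

A 6-joint arm with a two-finger parallel gripper is mounted at the origin on the work surface. World frame = base frame: x ahead of the robot, y to its left, z up, the work surface at z = 0. Lengths are in m, angles in rad, forces in N, time in s.
With the tool pointing down it reaches from about 0.275 to 0.85 m from the base axis. Payload 5.2 kg.
Tool frame: the origin (TCP) lies at the very end of the fingers, on their centre line; the grasp point (between the pads) lies 19 mm behind it; z points along the fingers, x is the direction in which the jaws open and shut, and the axes are right-handed (so a half turn about z gives the same grasp; the last joint's range is limited). The gripper opens to 85 mm and grips with 20 to 120 N. Pads are 22 mm wide; open, the fingers measure 114 mm over their backs; the gripper's body (76 mm by 85 mm) begins 54 mm behind the grasp point. The pads swing forward as they close: fully open they stand 13 mm farther back than shut.
Start: joints at [1.061, 0.259, 1.535, -0, 1.348, -0.203], TCP at [0.166, 0.524, 0.231] pointing down, gripper open.
Joint ranges: [-3.14, 3.14], [-0.91, 2.08], [0.19, 2.58], [-1.22, 4.36], [0.22, 2.71], [-3.12, 3.12]. Speed limits (rad/s): [2.57, 2.57, 3.14, 3.14, 3.14, 3.14].

### API

Orientations are given as a unit quaternion [x, y, z, w].
In Python, from cell import state, grab_frame, close_job, models gives the robot as it stands. The module is installed in compiled form; this text tells all that it offers.
- The arm moves only by the shell command python3 -m pendant 'ROWS'. ROWS is JSON, a list of rows, each a list of 7 numbers: the shift along the tool's x, y, z in mm, then the turn, a rotation vector about the tool's x, y, z in degrees, then the finger opening in mm, from 0 to 85.4. A call has 1 to 8 rows; each row is the pose to reach, as a shift and turn from the pose commanded when the call began, along the tool's axes at that moment; what a row does not reach only later rows make up. A row lasts 1/12 s, in which the tool goes at most 41.7 mm and 7.16 degrees, less where a joint would pass 70% of its speed; a pose out of reach is approached as far as the arm can. A call with a gripper value outside its range is refused whole. The fingers move at their own pace and stop on an object; the grip force is fixed at half the most. Time passes only in rows, so rows that repeat a pose let the fingers close. It gives the time, the measured TCP pose, the force and the opening at its end, in the units of the state.
- state(): the state, without advancing time (a new reading comes with each control period).
- grab_frame(name): name is "scene" or "top"; returns a dict with "image" (384x512x3 uint8, blue, green, red), "z_map" (384x512 float32, m along the optical axis (not along the pixel's ray), 0 where there is no reading), "fovy" (degrees; the focal length in pixels is half the picture's height over the tangent of half this angle, whatever the lens; pixels are square), "cx", "cy" (the principal point, pixels), "rvec" (rotation vector, rad) and "tvec" (3), from world to camera coordinates, as OpenCV has them. Camera axes: x right, y down, z forward; pixel columns grow to the right and rows downward; lengths in m; the calibration is good to about 2 mm. A picture is of the moment at which its call begins.
- close_job(): hands the job in, once; it reports no verdict.
Trained networks look in the newest picture that a camera, given by its name, has taken for a name from the list of things; names that differ only in an ending like _2 or _b are one class to them, and where a whole thing is asked for, a point or a joint stands for the part that bears it (a point fixed in the world has none). Each returns a list of dicts, best first, with "confidence" (0 to 1); they miss things now and then, are a little off and sometimes report something else, mostly with a low value. They report only what shows in the picture. A call takes as long as a camera call. They do not tell look-alikes from the thing itself.
- models.boxes_of(camera, label): "bbox" ([centre column, centre row, width, height] in pixels, round what is visible of it).
- models.place_of(camera, label): "centre" ([column, row] in pixels: a listed point, or the origin of a listed thing).
The state is a dict: "time": time; "joint_positions": joint angles; "joint_velocities": joint speeds; "effort": joint torques, N m; "tcp_pos": TCP position; "eef_rot": TCP orientation; "ft_force": force on the tool from outside, world axes, zero at the start; "ft_torque": the same for the moment, N m; "finger_gap": finger opening in m.
Only numpy, scipy, OpenCV 4.12 (cv2) and the standard library are available. Lean on these libraries where they do the work, as an engineer would, in place of code of your own. Each camera call takes 0.05 s, during which the arm holds its last target.

## Working session

There is one attempt and no reset: what is moved stays moved. The work goes in short steps, Python scripts to look and compute and a shell command to move; the robot and the scene stay as the last step left them, time stands still between calls to the robot, and variables do not carry over. Pictures are saved under pics/ and viewed, and the job is handed in when it is done.

```bash
mkdir -p pics; python3 - <<'E'
from cell import state, grab_frame, models
import cv2
print(state())
for n in("scene","top"):
    f=grab_frame(n); cv2.imwrite(f"pics/{n}0.png",f["image"])
    print(n,f["fovy"],f["cx"],f["cy"],f["rvec"],f["tvec"])
    for l in ["long_column_center","short_column_center","long_rest","seat","press","stop","tail_grip","vial_a","vial_b"]:
        r=models.place_of(n,l)
        print(l,[( [round(float(v)) for v in d["centre"]],round(float(d["confidence"]),2)) for d in r[:4]])
E
```

```text
{'time': 0.0, 'joint_positions': array([ 1.06120165e+00,  2.59346860e-01,  1.53609941e+00,  4.40669828e-06,
        1.34797855e+00, -2.02757071e-01]), 'joint_velocities': array([-0.00135421,  0.00012308, -0.00055187,  0.00029992,  0.00022233,
       -0.00054325]), 'effort': array([-1.50805630e-03, -4.46018350e+01, -2.90566331e+01, -6.60018941e-04,
        1.18469051e-02,  4.09248162e-05]), 'tcp_pos': array([0.165816  , 0.52385616, 0.23046605]), 'eef_rot': array([ 8.06859747e-01,  5.90742338e-01, -8.33880718e-04,  3.79287826e-04]), 'ft_force': array([-0.20878197,  0.51536995,  0.19645271]), 'ft_torque': array([-3.51771713e-03,  1.23248365e-02,  8.25709920e-05]), 'finger_gap': 0.08529992881927402}
scene 44.67143034785032 261.11062577234617 192.43345636404467 [ 0.98009308  2.46154452 -1.05350218] [ 0.4168318  -0.17107504  1.76448386]
long_column_center [([265, 158], 0.61), ([235, 184], 0.53), ([222, 151], 0.45)]
short_column_center [([189, 159], 0.6), ([272, 221], 0.4), ([186, 144], 0.23)]
long_rest [([218, 164], 0.84)]
seat [([270, 224], 0.66), ([176, 209], 0.28)]
press []
stop [([288, 222], 0.63)]
tail_grip [([238, 241], 0.66)]
vial_a [([241, 150], 0.65), ([238, 223], 0.39)]
vial_b [([241, 150], 0.65), ([238, 223], 0.39)]
top 43.83493083300905 259.158165422261 189.38001396293294 [ 2.17224148 -2.17726988  0.14217022] [-0.02298374  0.55199301  1.52020389]
long_column_center [([356, 211], 0.73), ([310, 201], 0.61), ([312, 251], 0.49), ([235, 183], 0.41)]
short_column_center [([360, 181], 0.59), ([107, 176], 0.22)]
long_rest [([352, 216], 0.78)]
seat [([235, 174], 0.63)]
press [([233, 179], 0.91)]
stop [([237, 207], 0.64)]
tail_grip [([229, 131], 0.74)]
vial_a [([266, 170], 0.59), ([350, 246], 0.41), ([105, 225], 0.32)]
vial_b [([266, 170], 0.59), ([350, 246], 0.41), ([105, 225], 0.32)]
```

```bash
python3 - <<'E'
import cv2
a=cv2.imread("pics/top0.png");cv2.imwrite("pics/top0c.png",cv2.resize(a[90:290,190:400],(798,760))[:600]if 0 else cv2.resize(a[100:280,190:400],None,fx=3.3,fy=3.3,interpolation=cv2.INTER_CUBIC))
a=cv2.imread("pics/scene0.png");cv2.imwrite("pics/scene0c.png",cv2.resize(a[110:280,150:340],None,fx=3.5,fy=3.5,interpolation=cv2.INTER_CUBIC))
E
```

```text
(no output)
```

View pics/top0.png

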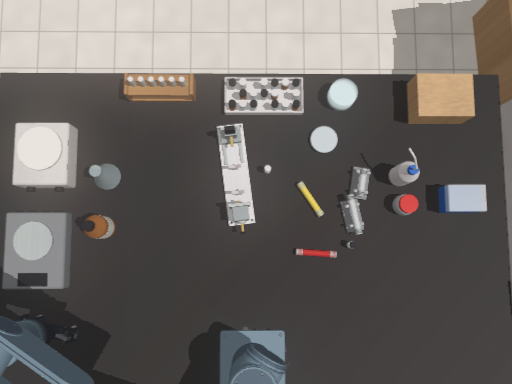

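View pics/top0c.png

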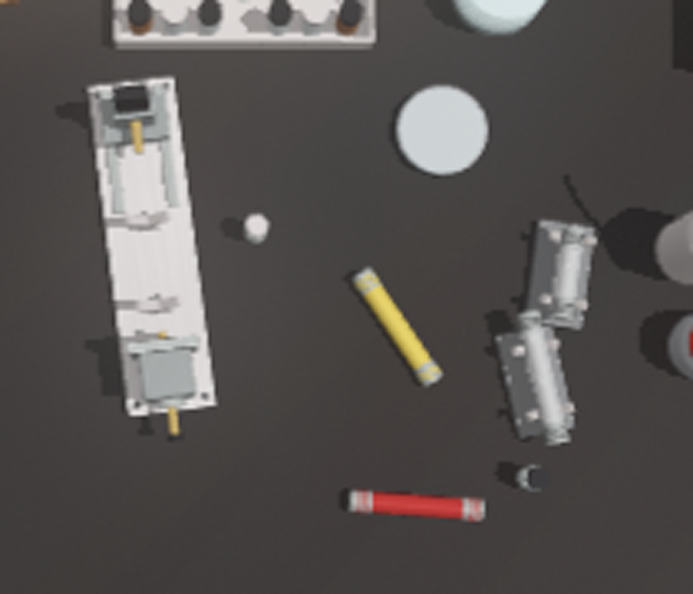

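View pics/scene0c.png

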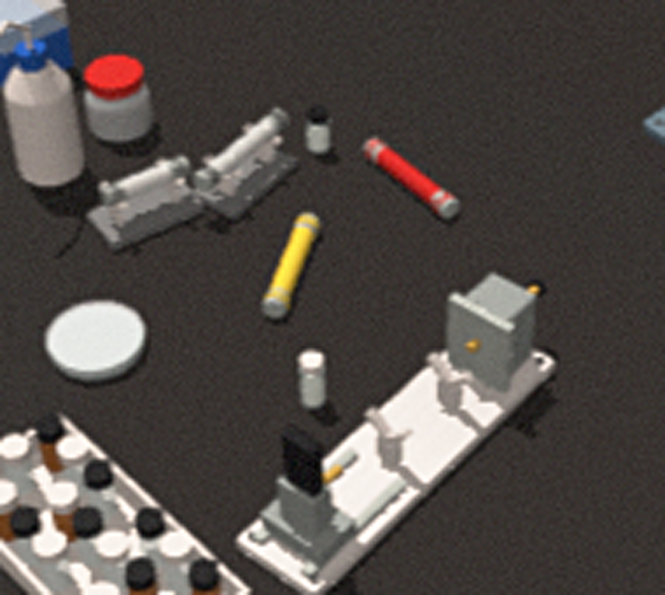

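View pics/scene0.png

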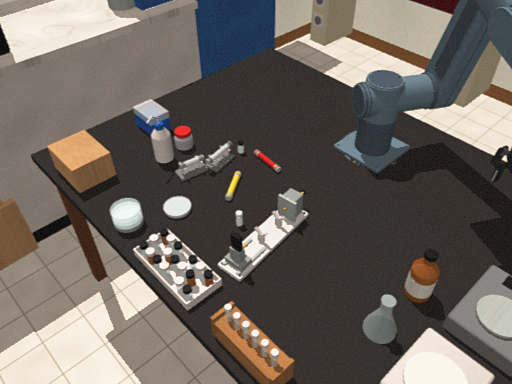

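```bash
cat >h.py <<'E'
import numpy as np, cv2
from cell import state, grab_frame, models
def K(f):
    fl=192/np.tan(np.radians(f["fovy"])/2); return fl
def RT(f): return cv2.Rodrigues(np.array(f["rvec"],float))[0],np.array(f["tvec"],float).ravel()
def cloud(f):
    R,t=RT(f);fl=K(f);z=f["z_map"].astype(float)
    v,u=np.mgrid[:384,:512]
    P=np.stack([(u-f["cx"])/fl*z,(v-f["cy"])/fl*z,z],-1)
    W=(P-t)@R; W[z==0]=np.nan
    return W
def onplane(f,uv,h):
    R,t=RT(f);fl=K(f)
    d=R.T@np.array([(uv[0]-f["cx"])/fl,(uv[1]-f["cy"])/fl,1.]);c=-R.T@t
    return c+d*(h-c[2])/d[2]
def proj(f,p):
    R,t=RT(f);q=R@np.array(p)+t
    return K(f)*q[:2]/q[2]+[f["cx"],f["cy"]]
def ortho(f,h,x0,x1,y0,y1,s=0.001):
    # image row ~ x decreasing, col ~ y decreasing
    xs=np.arange(x1,x0,-s);ys=np.arange(y1,y0,-s)
    Y,X=np.meshgrid(ys,xs);R,t=RT(f)
    q=np.stack([X,Y,np.full_like(X,h)],-1)@R.T+t
    m=q[...,:2]/q[...,2:]*K(f)+[f["cx"],f["cy"]]
    return cv2.remap(f["image"],m[...,0].astype(np.float32),m[...,1].astype(np.float32),cv2.INTER_CUBIC)
E
python3 - <<'E'
from h import *
import pickle
F={n:grab_frame(n) for n in("top","scene")}
pickle.dump(F,open("F0.pkl","wb"))
f=F["top"];W=cloud(f)
for n,uv in [("tab",(230,131)),("house",(240,213)),("col",(353,216)),("short",(361,181)),("table",(290,220)),("base",(236,178))]:
    print(n,W[uv[1],uv[0]].round(4))
for n,uv,h in [("seat",(235,174),.06),("stop",(237,207),0),("tail",(229,131),.118),("long",(356,211),.045),("rest",(352,216),0),("short",(360,181),.045)]:
    print(n,onplane(f,uv,h).round(4))
fs=F["scene"]
for n,uv,h in [("seat",(270,224),.06),("tail",(238,241),.118),("rest",(218,164),0),("long",(222,151),.045)]:
    print("s",n,onplane(fs,uv,h).round(4))
# heights map
for lo,hi,nm in [(.008,.02,"plate"),(.085,.10,"house"),(.125,.145,"tab"),(.05,.06,"coltop"),(.045,.06,"columns")]:
    m=((W[...,2]>lo)&(W[...,2]<hi)).astype(np.uint8)
    n,l,s,c=cv2.connectedComponentsWithStats(m)
    for i in range(1,n):
        if s[i,4]>15:
            q=W[l==i][:,:2]; 
            r=cv2.minAreaRect((q*1000).astype(np.float32)); print(nm,s[i],np.round(r[0]),np.round(r[1]),round(r[2],1))
E
```

```text
tab [0.7245 0.0674 0.1189]
house [0.4713 0.0366 0.0962]
col [ 0.4633 -0.3225  0.0573]
short [ 0.5763 -0.3522  0.0528]
table [ 0.4537 -0.1263 -0.0005]
base [0.5914 0.0514 0.0148]
seat [0.5982 0.0534 0.06  ]
stop [0.4969 0.0484 0.    ]
tail [0.7247 0.0706 0.118 ]
long [ 0.48   -0.3353  0.045 ]
rest [ 0.4664 -0.3317  0.    ]
short [ 0.5773 -0.3508  0.045 ]
s seat [0.5904 0.0567 0.06  ]
s tail [0.735  0.0792 0.118 ]
s rest [ 0.4835 -0.3229  0.    ]
s long [ 0.4589 -0.3256  0.045 ]
plate [246  79  15   5  29] [921.  -6.] [13. 47.] 3.2
plate [408  92   3  27  43] [ 840. -531.] [ 5. 90.] 89.9
plate [129  96  63   6 264] [862. 306.] [206.  17.] 89.6
plate [328  99  12  12  23] [ 838. -272.] [50.  8.] 46.9
plate [236 113  13   3  17] [809.  32.] [ 6. 40.] 6.7
plate [250 113  13   2  16] [809. -15.] [ 3. 40.] 2.1
plate [ 217  124   39  102 1562] [606.  54.] [336.  90.] 7.3
plate [311 126  27  27 472] [ 722. -241.] [87. 89.] 88.8
plate [113 165   7   8  20] [625. 444.] [29. 10.] 36.0
plate [350 167  20  36 222] [ 569. -354.] [ 57. 117.] 81.8
plate [ 95 174  26  16  64] [576. 468.] [37. 84.] 17.
[... 4834 characters left out ...]
5
columns [393 171  14  14  31] [ 582. -472.] [59. 18.] 42.9
columns [ 27 187   9   5  41] [552. 701.] [13. 25.] 2.0
columns [ 55 186   9   6  35] [551. 612.] [14. 25.] 19.9
columns [443 186   4  26  44] [ 520. -621.] [81.  7.] 0.5
columns [233 190  11   4  26] [543.  44.] [10. 32.] 1.9
columns [347 194  16  41 257] [ 471. -333.] [129.  31.] 11.6
columns [397 204  12  10  25] [ 484. -482.] [44. 10.] 47.6
columns [   3  212   66   78 1604] [359. 677.] [240. 193.] 0.2
columns [107 228   6   9  16] [414. 448.] [ 5. 29.] 61.5
columns [  4 243  14  21  86] [349. 756.] [61. 38.] 16.1
columns [350 242   7   7  27] [ 372. -322.] [20. 18.] 16.8
columns [ 13 249   8  10  24] [347. 735.] [34.  9.] 35.7
```

```bash
cat >fit.py <<'E'
from h import *
from scipy.optimize import least_squares
def fitcyl(P,c0,a0,zc,r=.011,L=.13):
    # P: points near; fit x,y,angle of horizontal axis at height zc, then extent
    def ax(p): return np.array([np.cos(p[2]),np.sin(p[2])])
    p=np.array([*c0,a0])
    for _ in range(6):
        d=P[:,:2]-p[:2];a=ax(p);s=d@a;n=d@[-a[1],a[0]];dz=P[:,2]-p[3] if len(p)>3 else P[:,2]-zc
        rad=np.hypot(n,dz);k=(abs(rad-r)<.004)&(abs(s)<L/2+.01)&(dz>0.0)
        Q=P[k]
        def res(q):
            d=Q[:,:2]-[q[0]-q[1]*0,0] if 0 else Q[:,:2]-(p[:2]+q[0]*np.array([-a[1],a[0]]))
            aa=np.array([np.cos(q[1]),np.sin(q[1])]);n=d@[-aa[1],aa[0]]
            return np.hypot(n,Q[:,2]-q[2])-r
        zz=p[3] if len(p)>3 else zc
        o=least_squares(res,[0,p[2],zz],loss='soft_l1',f_scale=.001)
        c=p[:2]+o.x[0]*np.array([-a[1],a[0]])
        aa=np.array([np.cos(o.x[1]),np.sin(o.x[1])])
        s=(Q[:,:2]-c)@aa; mid=(np.sort(s)[1]+np.sort(s)[-2])/2
        c=c+mid*aa
        p=np.array([*c,o.x[1],o.x[2]])
    return p,len(Q),s.max()-s.min(),np.sqrt(np.mean(o.fun**2))
E
python3 - <<'E'
from fit import *
import pickle
F=pickle.load(open("F0.pkl","rb"))
for n in F:
    W=cloud(F[n]).reshape(-1,3);W=W[~np.isnan(W[:,0])]
    P=W[(np.hypot(W[:,0]-.471,W[:,1]+.330)<.09)&(W[:,2]>.04)&(W[:,2]<.07)]
    print(n,"long",fitcyl(P,(.471,-.329),.208,.045))
    P=W[(np.hypot(W[:,0]-.572,W[:,1]+.355)<.06)&(W[:,2]>.04)&(W[:,2]<.07)]
    print(n,"short",fitcyl(P,(.572,-.355),-.14,.045,L=.09))
    # plate
    a=np.radians(7.0)
    B=W[(abs(W[:,0]-.606)<.25)&(abs(W[:,1]-.054)<.1)]
    T=B[(B[:,2]>.11)&(B[:,0]>.69)]
    print("tab pts",len(T),T.mean(0))
    X=B[B[:,2]>.1]; print(np.round(cv2.minAreaRect((X[:,:2]*1000).astype(np.float32))[0],1), cv2.minAreaRect((X[:,:2]*1000).astype(np.float32))[1:])
    H=B[(B[:,2]>.088)&(B[:,0]<.53)]
    r=cv2.minAreaRect((H[:,:2]*1000).astype(np.float32));print("house",r)
    pl=B[(B[:,2]>.009)&(B[:,2]<.02)]
    r=cv2.minAreaRect((pl[:,:2]*1000).astype(np.float32));print("plate",r)
o=ortho(F["top"],.014,.40,.80,-.03,.14);cv2.imwrite("pics/oplate.png",cv2.resize(o,None,fx=1.5,fy=1.5))
E
```

```text
top long (array([ 0.47047094, -0.32927746,  0.22098092,  0.04539258]), 219, np.float64(0.12864121632846975), np.float64(0.001974449141233979))
top short (array([ 0.57162837, -0.356856  , -0.14585208,  0.04494502]), 157, np.float64(0.08988591160730669), np.float64(0.0018586412567252102))
tab pts 68 [0.72947116 0.0678887  0.13123981]
[594.9  56.6] ((287.0638122558594, 56.26995849609375), 9.842962265014648)
house ((476.8775939941406, 36.76723861694336), (55.14792251586914, 63.05828094482422), 7.657918453216553)
plate ((619.1126098632812, 50.621768951416016), (190.78526306152344, 473.9178771972656), 89.89852905273438)
scene long (array([ 0.47254839, -0.32874561,  0.18049001,  0.04294797]), 129, np.float64(0.14070391802303672), np.float64(0.0018337356778850452))
scene short (array([ 0.57419799, -0.35533264, -0.18649481,  0.0429574 ]), 111, np.float64(0.09056446965691979), np.float64(0.0020871867334868815))
tab pts 111 [0.73516687 0.07346791 0.12632803]
[734.2  71.1] ((16.7111873626709, 34.86672592163086), 8.519963264465332)
house ((478.63897705078125, 38.30064010620117), (57.11343765258789, 65.99244689941406), 6.071504592895508)
plate ((652.4735107421875, 31.66657257080078), (415.4696960449219, 147.03062438964844), 7.528558731079102)
```

View pics/oplate.png

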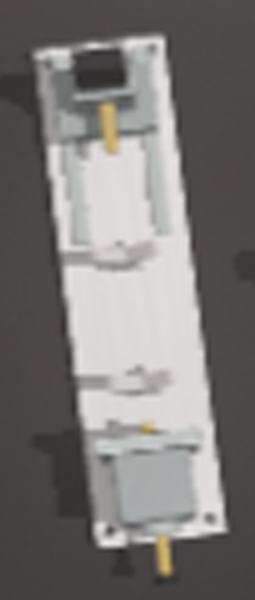

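```bash
python3 - <<'E'
from h import *
import pickle
F=pickle.load(open("F0.pkl","rb"))
o=ortho(F["top"],.014,.40,.80,-.05,.15,.0005)
m=(o.min(2)>110).astype(np.uint8)
m=cv2.morphologyEx(m,cv2.MORPH_CLOSE,np.ones((15,15)))
n,l,s,c=cv2.connectedComponentsWithStats(m);i=1+np.argmax(s[1:,4])
q=np.argwhere(l==i)
xy=np.stack([.8-q[:,0]*.0005,.15-q[:,1]*.0005],-1)
r=cv2.minAreaRect((xy*1000).astype(np.float32));print(r,s[i])
# mean edges: line fits
L=[];Rr=[]
for row in range(60,720,4):
    cs=np.where(l[row]==i)[0]
    if len(cs)>40: L.append((.8-row*.0005,.15-cs.min()*.0005));Rr.append((.8-row*.0005,.15-cs.max()*.0005))
for e in(L,Rr):
    e=np.array(e);v=cv2.fitLine((e*1000).astype(np.float32),cv2.DIST_HUBER,0,.1,.1).ravel();print(v,np.degrees(np.arctan2(v[1],v[0])), v[3]+(584-v[2])*v[1]/v[0])
# plate-ends extents along axis
a=np.array([np.cos(np.radians(7.3)),np.sin(np.radians(7.3))])
s=xy@a; print("along",np.percentile(s,[.2,99.8]), np.array([.5838,.051])@a)
W=cloud(F["top"])
# cradles high pts
for nm,f in F.items():
    W=cloud(f).reshape(-1,3);W=W[~np.isnan(W[:,0])]
    d=W[:,:2]-[.5838,.051];s=d@a;n=d@[-a[1],a[0]]
    k=(abs(s)<.06)&(abs(n)<.03)&(W[:,2]>.035)&(W[:,2]<.07)
    for sg in(-1,1):
        kk=k&(s*sg>0);print(nm,sg,kk.sum(),s[kk].min(),s[kk].max(),n[kk].min(),n[kk].max())
    k=(s>-.125)&(s<-.05)&(abs(n)<.012)&(W[:,2]>.05)&(W[:,2]<.075)
    print("nose",k.sum(),s[k].min() if k.any() else 0, n[k].mean(),W[k,2].max() if k.any() else 0)
    k=(s>-.2)&(s<-.11)&(abs(n)<.05)&(W[:,2]>.1)
    print("tab",s[k].min(),s[k].max(),n[k].min(),n[k].max())
    k=(s>.05)&(s<.2)&(abs(n)<.05)&(W[:,2]>.088)
    print("house",s[k].min(),s[k].max(),n[k].min(),n[k].max())
E
```

```text
((597.1615600585938, 52.516029357910156), (356.3076477050781, 90.24475860595703), 7.253195762634277) [    64     44    260    716 113695]
[9.9200922e-01 1.2616558e-01 6.0704272e+02 9.7587517e+01] 7.2480717 94.6569
[9.9204797e-01 1.2586053e-01 6.0758691e+02 9.2521296e+00] 7.2304525 6.259672
along [0.43970354 0.77572863] 0.5855482706227282
top -1 49 -0.04806066227721768 -0.03734050504498851 -0.0237729486725515 0.021189886773473596
top 1 54 0.036043629334795484 0.04656037663023876 -0.022549193017176825 0.020399014944504506
nose 6 -0.07729348119482937 -0.0010502981083439515 0.06958599041251608
tab -0.13267546467651845 -0.11632777184642736 -0.00533808399032435 0.02100196929861868
house 0.1404981244791191 0.15552878425021932 -0.018122485820377572 0.015435443710289331
scene -1 62 -0.04981003503853665 -0.0332565129780036 -0.02120056016846746 0.02199914836225702
scene 1 64 0.036742029510962525 0.05100731334644821 -0.02236471585847272 0.02246726936621358
nose 42 -0.0838831020858186 0.001201261872822618 0.07458624167952185Traceback (most recent call last):
  File "<stdin>", line 32, in <module>
    return umr_minimum(a, axis, None, out, keepdims, initial, where)
ValueError: zero-size array to reduction operation minimum which has no identity
```

```bash
cat >go.py <<'E'
import sys
from h import *
from scipy.spatial.transform import Rotation as Ro
def delta(p,yaw):
    s=state();R=Ro.from_quat(s["eef_rot"])
    c,w=np.cos(np.radians(yaw)),np.sin(np.radians(yaw))
    T=Ro.from_matrix(np.array([[c,w,0],[w,-c,0],[0,0,-1.]]))
    d=R.inv().apply(np.array(p)-s["tcp_pos"])*1000
    print("t",round(s["time"],2),"tcp",s["tcp_pos"].round(4),"F",s["ft_force"].round(1),"gap",round(s["finger_gap"],4))
    print("shift",d.round(1),"turn",np.degrees((R.inv()*T).as_rotvec()).round(2))
if __name__=="__main__": a=list(map(float,sys.argv[1:]));delta(a[:3],a[3])
E
python3 go.py .4713 -.329 .13 -78.2
python3 -m pendant '[[-33,25,0,0,0,6.8,50],[-66,50,0,0,0,13.6,50],[-98,75,0,0,0,20.5,50],[-131,100,0,0,0,27.4,50],[-164,125,0,0,0,34.2,50],[-197,150,0,0,0,41,50],[-229,175,0,0,0,47.9,50],[-262,200,0,0,0,54.8,50]]'
python3 go.py .4713 -.329 .13 -78.2
```

```text
t 1.1 tcp [0.1661 0.5243 0.2313] F [ 0.  -0.3  0.6] gap 0.0854
shift [-721.3  548.7  101.3] turn [ -0.    -0.   150.62]
time: 1.77
tcp_pos: [0.2777, 0.2126, 0.2316]
eef_rot: [0.989, 0.151, 0.001, -0.0]
ft_force: [0.7, -0.4, 0.1]
finger_gap: 0.0501
t 1.77 tcp [0.2777 0.2126 0.2316] F [ 0.7 -0.4  0.1] gap 0.0501
shift [ 23.3 574.7 101.6] turn [-6.000e-02 -5.000e-02  9.554e+01]
```

```bash

python3 -m pendant '[[2,41,0,0,0,6.8,50],[3,82,0,0,0,13.6,50],[5,123,0,0,0,20.5,50],[7,164,0,0,0,27.3,50],[8,205,0,0,0,34.1,50],[10,246,0,0,0,40.9,50],[12,287,0,0,0,47.8,50],[13,328,0,0,0,54.6,50]]'
python3 go.py .4713 -.329 .13 -78.2
```

```text
time: 2.43
tcp_pos: [0.3896, -0.0969, 0.2317]
eef_rot: [0.947, -0.32, 0.001, 0.0]
ft_force: [0.8, 0.7, -0.3]
finger_gap: 0.0503
t 2.43 tcp [ 0.3896 -0.0969  0.2317] F [ 0.8  0.7 -0.3] gap 0.0503
shift [205.7 134.9 101.9] turn [-0.05 -0.06 40.83]
```

```bash

python3 -m pendant '[[29,19,5,0,0,6.8,50],[59,39,10,0,0,13.6,50],[88,58,20,0,0,20.4,50],[118,77,35,0,0,27.2,50],[147,96,55,0,0,34,50],[176,115,80,0,0,40.8,50],[205.7,135,101,0,0,40.8,50],[205.7,135,101,0,0,40.8,50]]'
python3 go.py .4713 -.329 .026 -78.2
python3 - <<'E'
from h import *
for n in("top","scene"):
    f=grab_frame(n);p=proj(f,[.471,-.329,.05]).astype(int);i=f["image"][p[1]-50:p[1]+50,p[0]-60:p[0]+60]
    cv2.imwrite(f"pics/a_{n}.png",cv2.resize(i,None,fx=5,fy=5,interpolation=cv2.INTER_CUBIC))
E
```

```text
time: 3.1
tcp_pos: [0.472, -0.3305, 0.1242]
eef_rot: [0.777, -0.629, -0.003, 0.0]
ft_force: [0.4, 0.3, 0.2]
finger_gap: 0.0495
t 3.1 tcp [ 0.472  -0.3305  0.1242] F [0.4 0.3 0.2] gap 0.0495
shift [-1.2 -0.  98.2] turn [0.22 0.22 0.22]
```

View pics/a_scene.png

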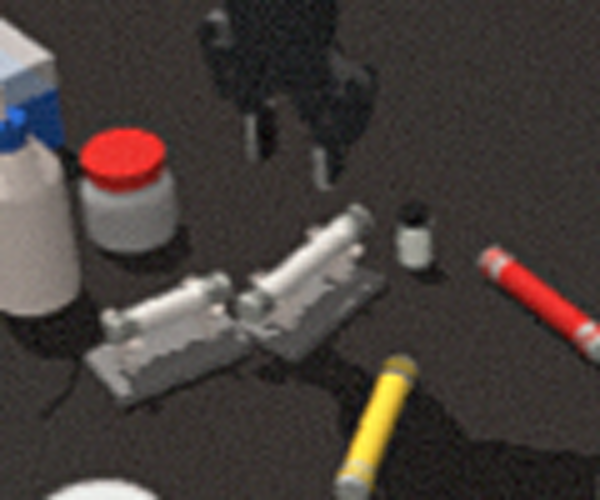

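View pics/a_top.png

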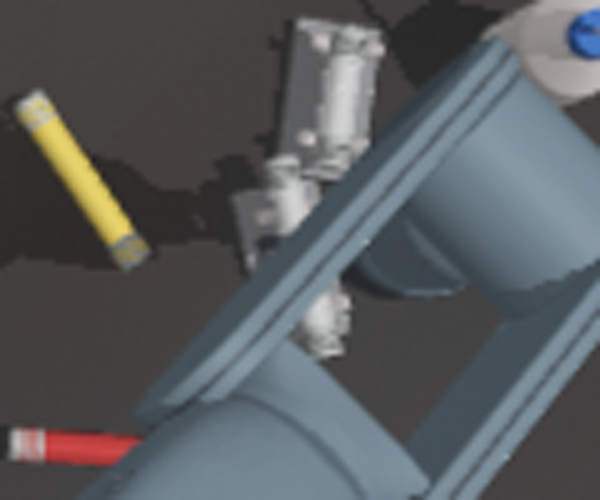

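```bash

python3 -m pendant '[[-1.2,0,25,0,0,0,50],[-1.2,0,50,0.2,0.2,0.2,50],[-1.2,0,70,0.2,0.2,0.2,50],[-1.2,0,85,0.2,0.2,0.2,50],[-1.2,0,95,0.2,0.2,0.2,50],[-1.2,0,98,0.2,0.2,0.2,50],[-1.2,0,98,0.2,0.2,0.2,50],[-1.2,0,98,0.2,0.2,0.2,50]]'
python3 go.py .4713 -.329 .026 -78.2
```

```text
time: 3.87
tcp_pos: [0.4729, -0.3251, 0.0337]
eef_rot: [0.777, -0.629, 0.003, -0.0]
ft_force: [0.2, -0.0, 0.1]
finger_gap: 0.0497
t 3.87 tcp [ 0.4729 -0.3251  0.0337] F [ 0.2 -0.   0.1] gap 0.0497
shift [3.5 2.4 7.7] turn [-0.27 -0.3   0.25]
```

```bash

python3 -m pendant '[[0,0,0,0,0,0,50],[0,0,0,0,0,0,50]]' >/dev/null
python3 go.py .4713 -.329 .026 -78.2
```

```text
t 4.03 tcp [ 0.4728 -0.3254  0.0336] F [ 0.8  0.1 -0.3] gap 0.0498
shift [3.2 2.3 7.6] turn [-0.27 -0.31  0.23]
```

```bash

python3 -m pendant '[[1.6,1.2,4,-0.1,-0.1,0.2,50],[3.2,2.3,7.6,-0.3,-0.3,0.2,50],[3.2,2.3,7.6,-0.3,-0.3,0.2,50],[3.2,2.3,7.6,-0.3,-0.3,0.2,50]]' >/dev/null
python3 go.py .4713 -.329 .026 -78.2
python3 - <<'E'
from h import *
for n in("scene",):
    f=grab_frame(n);p=proj(f,[.471,-.329,.05]).astype(int);i=f["image"][p[1]-40:p[1]+40,p[0]-50:p[0]+50]
    cv2.imwrite(f"pics/b_{n}.png",cv2.resize(i,None,fx=6,fy=6,interpolation=cv2.INTER_CUBIC))
E
```

```text
t 4.37 tcp [ 0.4704 -0.3286  0.0243] F [1.2 0.1 0.5] gap 0.05
shift [ 0.6 -0.8 -1.7] turn [0.13 0.14 0.01]
```

View pics/b_scene.png

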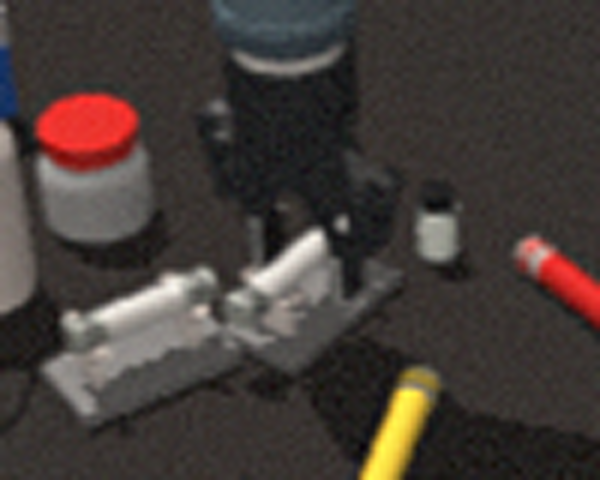

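Fingers straddle the column (left finger near (260,235), right near (350,270), column through (300,260) in the crop). Closing.

```bash

python3 -m pendant '[[0.5,-0.6,-1.5,0,0,0,36],[0.5,-0.6,-1.5,0,0,0,28],[0.5,-0.6,-1.5,0,0,0,22],[0.5,-0.6,-1.5,0,0,0,16],[0.5,-0.6,-1.5,0,0,0,10],[0.5,-0.6,-1.5,0,0,0,10],[0.5,-0.6,-1.5,0,0,0,10],[0.5,-0.6,-1.5,0,0,0,10]]'
python3 go.py .4713 -.329 .075 -78.2
```

```text
time: 5.08
tcp_pos: [0.4713, -0.3284, 0.0265]
eef_rot: [0.776, -0.631, -0.001, -0.0]
ft_force: [-0.8, 4.1, 4.8]
finger_gap: 0.0203
t 5.08 tcp [ 0.4713 -0.3284  0.0265] F [-0.8  4.1  4.8] gap 0.0203
shift [  0.5   0.2 -48.5] turn [0.1  0.14 0.02]
```

```bash

python3 -m pendant '[[0,0,-4,0,0,0,10],[0,0,-10,0,0,0,10],[0,0,-25,0,0,0,10],[0,0,-50,0,0,0,10],[0,0,-80,0,0,0,10],[0,0,-110,0,0,0,10],[0,0,-110,0,0,0,10],[0,0,-110,0,0,0,10]]'
python3 go.py .584 .0502 .12 -82.76
python3 - <<'E'
from h import *
for n in("scene",):
    f=grab_frame(n);p=proj(f,[.471,-.329,.12]).astype(int);i=f["image"][p[1]-50:p[1]+50,p[0]-60:p[0]+60]
    cv2.imwrite(f"pics/c_{n}.png",cv2.resize(i,None,fx=6,fy=6,interpolation=cv2.INTER_CUBIC))
    import pickle;pickle.dump(f,open("F1.pkl","wb"))
E
```

```text
time: 5.75
tcp_pos: [0.4726, -0.3305, 0.1386]
eef_rot: [0.776, -0.631, 0.001, 0.001]
ft_force: [-1.0, -0.1, -2.2]
finger_gap: 0.0199
t 5.75 tcp [ 0.4726 -0.3305  0.1386] F [-1.  -0.1 -2.2] gap 0.0199
shift [-349.9 -187.    17.6] turn [-0.06 -0.18  4.57]
```

View pics/c_scene.png

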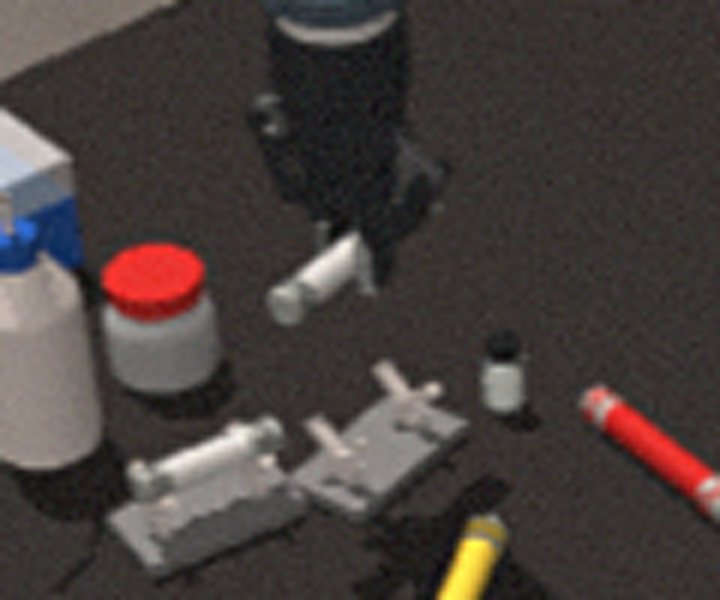

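```bash

python3 -m pendant '[[-20,-11,0,0,0,0.4,10],[-55,-29,0,0,0,0.8,10],[-93,-50,0,0,0,1.4,10],[-130,-69,0,0,0,2,10],[-167,-89,0,0,0,2.6,10],[-204,-109,0,0,0,3.2,10],[-241,-129,0,0,0,3.8,10],[-275,-147,0,0,0,4.5,10]]'
python3 -m pendant '[[-30,-16,0,0,0,0,10],[-55,-29,0,0,0,0,10],[-70,-37,0,0,0,0,10],[-75,-40,0,0,0,0,10],[-75,-40,0,0,0,0,10],[-75,-40,0,0,0,0,10]]'
python3 go.py .584 .0502 .12 -82.76
python3 - <<'E'
from fit import *
s=state();c0=s["tcp_pos"]
for n in("top","scene"):
    f=grab_frame(n);p=proj(f,[.584,.05,.15]).astype(int);i=f["image"][p[1]-60:p[1]+60,p[0]-70:p[0]+70]
    cv2.imwrite(f"pics/d_{n}.png",cv2.resize(i,None,fx=5,fy=5,interpolation=cv2.INTER_CUBIC))
    W=cloud(f).reshape(-1,3);W=W[~np.isnan(W[:,0])]
    a=np.array([np.cos(.1264),np.sin(.1264)]);d=W[:,:2]-c0[:2];s_=d@a;nn=d@[-a[1],a[0]]
    P=W[(abs(s_)<.09)&(abs(s_)>.016)&(abs(nn)<.02)&(abs(W[:,2]-c0[2]-.019)<.025)]
    print(n,len(P),((P-c0)[:,:2]@a).min(),((P-c0)[:,:2]@a).max())
    try: print(fitcyl(P,c0[:2],.1264,c0[2]+.019))
    except Exception as e: print(e)
E
```

```text
time: 6.47
tcp_pos: [0.5581, -0.0276, 0.1345]
eef_rot: [0.751, -0.661, -0.003, 0.001]
ft_force: [0.8, -0.7, -0.9]
finger_gap: 0.02
time: 6.97
tcp_pos: [0.5883, 0.0492, 0.1351]
eef_rot: [0.751, -0.66, -0.002, 0.001]
ft_force: [-0.8, -0.3, -1.1]
finger_gap: 0.02
t 6.97 tcp [0.5883 0.0492 0.1351] F [-0.8 -0.3 -1.1] gap 0.02
shift [-1.5  4.  15.1] turn [0.26 0.09 0.11]
top 105 -0.06573704328822413 -0.023429799952534077
(array([0.54435632, 0.0423431 , 0.10125765, 0.15240801]), 90, np.float64(0.04227059199423715), np.float64(0.0016447237290310973))
scene 146 -0.05726322141359969 0.06774273732680669
(array([0.59609359, 0.04859467, 0.1568288 , 0.15146743]), 116, np.float64(0.12555116513743536), np.float64(0.0016291764814410294))
```

View pics/d_scene.png

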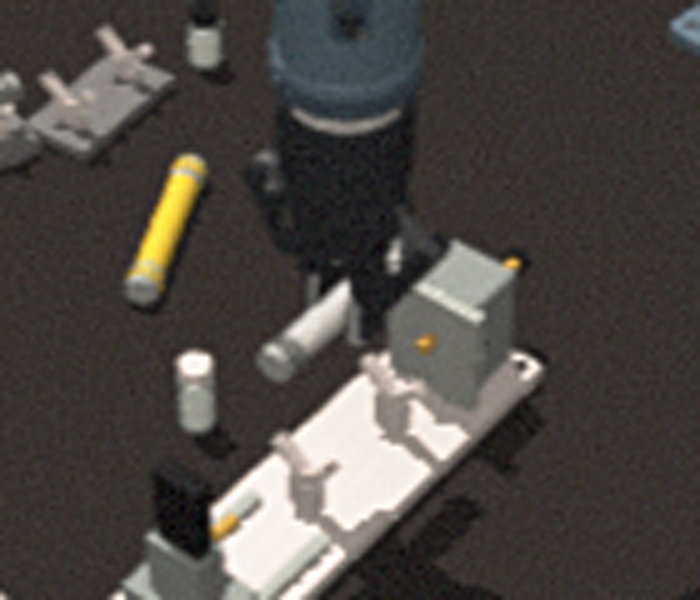

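View pics/d_top.png

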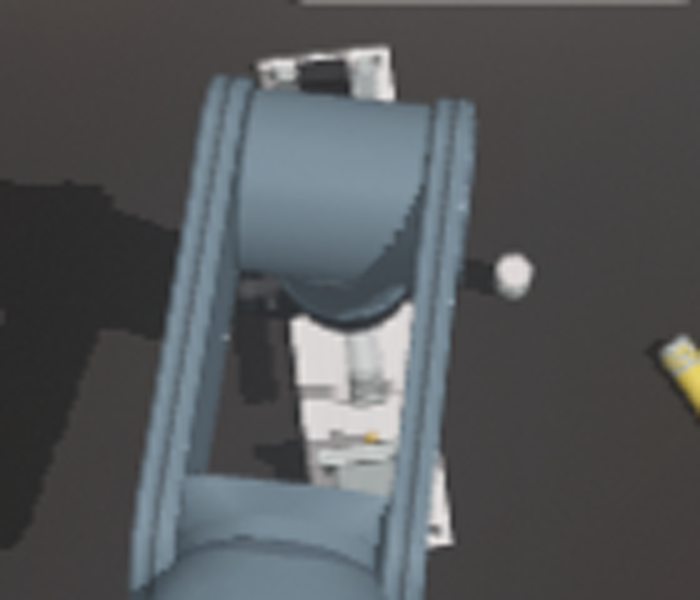

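```bash
python3 go.py .587 .0506 .06 -82.76
python3 -m pendant '[[-0.8,0.6,12,0.2,0.1,0.1,10],[-1.5,1.2,30,0.3,0.1,0.1,10],[-1.5,1.2,48,0.3,0.1,0.1,10],[-1.5,1.2,63,0.3,0.1,0.1,10],[-1.5,1.2,71,0.3,0.1,0.1,10],[-1.5,1.2,74,0.3,0.1,0.1,10],[-1.5,1.2,74,0.3,0.1,0.1,10],[-1.5,1.2,74,0.3,0.1,0.1,10]]'
python3 go.py .587 .0506 .044 -82.76
```

```text
t 7.07 tcp [0.5885 0.0484 0.1358] F [ 0.6 -0.9 -0.8] gap 0.0201
shift [-2.3  1.  75.8] turn [0.2  0.08 0.01]
time: 7.73
tcp_pos: [0.5882, 0.0506, 0.0632]
eef_rot: [0.75, -0.661, 0.002, -0.001]
ft_force: [0.1, -0.3, -0.6]
finger_gap: 0.0206
t 7.73 tcp [0.5882 0.0506 0.0632] F [ 0.1 -0.3 -0.6] gap 0.0206
shift [-0.2  1.2 19.2] turn [-0.25 -0.02 -0.06]
```

```bash

python3 -m pendant '[[0,0.5,5,0,0,0,10],[0,0.5,10,0,0,0,10],[0,0.5,13,0,0,0,10],[0,0.5,16,0,0,0,10],[0,0.5,16,0,0,0,10],[0,0.5,16,0,0,0,10]]'
python3 go.py .587 .0506 .044 -82.76
python3 - <<'E'
from h import *
for n in("scene",):
    f=grab_frame(n);p=proj(f,[.584,.05,.07]).astype(int);i=f["image"][p[1]-40:p[1]+40,p[0]-50:p[0]+50]
    cv2.imwrite(f"pics/e_{n}.png",cv2.resize(i,None,fx=7,fy=7,interpolation=cv2.INTER_CUBIC))
E
```

```text
time: 8.23
tcp_pos: [0.5871, 0.0512, 0.0462]
eef_rot: [0.75, -0.661, 0.001, -0.001]
ft_force: [0.7, -0.7, -0.8]
finger_gap: 0.0203
t 8.23 tcp [0.5871 0.0512 0.0462] F [ 0.7 -0.7 -0.8] gap 0.0203
shift [0.5 0.1 2.2] turn [-0.16 -0.   -0.01]
```

View pics/e_scene.png

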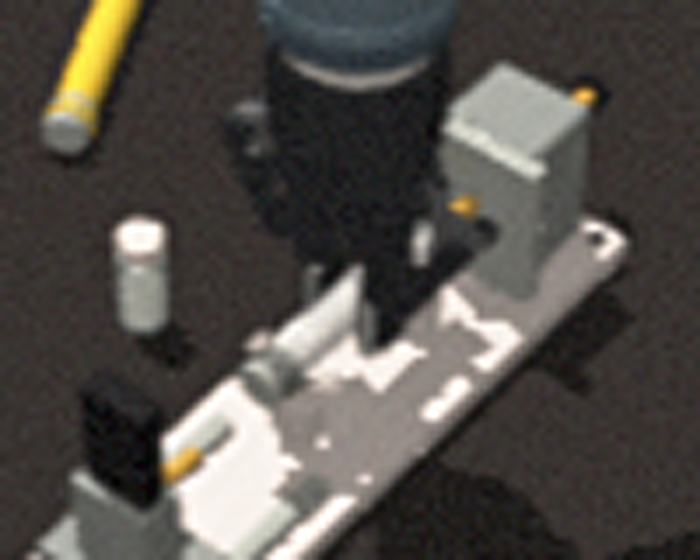

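Column (near end at crop (268,365)) is entering the left cradle, nose clear. Lower in small steps.

```bash

python3 -m pendant '[[0,0,1,0,0,0,10],[0,0,2,0,0,0,10],[0,0,2,0,0,0,10]]'|grep -E 'tcp_pos|force'
python3 -m pendant '[[0,0,1,0,0,0,10],[0,0,2,0,0,0,10],[0,0,2,0,0,0,10]]'|grep -E 'tcp_pos|force'
```

```text
tcp_pos: [0.5872, 0.0511, 0.0444]
ft_force: [0.1, 0.0, -1.8]
tcp_pos: [0.5871, 0.0511, 0.0422]
ft_force: [-0.3, -0.2, -1.7]
```

```bash

python3 -m pendant '[[0,0,1,0,0,0,10],[0,0,1,0,0,0,10],[0,0,1,0,0,0,10]]'|grep -E 'tcp_pos|force'
python3 -m pendant '[[0,0,0.7,0,0,0,10],[0,0,0.7,0,0,0,10],[0,0,0.7,0,0,0,10]]'|grep -E 'tcp_pos|force'
```

```text
tcp_pos: [0.5873, 0.0513, 0.0416]
ft_force: [-0.7, 0.8, 0.8]
tcp_pos: [0.5873, 0.0513, 0.0415]
ft_force: [-2.7, 2.2, 4.6]
```

Contact with the cradles (Fz rose to +4.6 N). Release slowly.

```bash

python3 -m pendant '[[0,0,0,0,0,0,20],[0,0,0,0,0,0,24],[0,0,0,0,0,0,28],[0,0,0,0,0,0,34],[0,0,0,0,0,0,42],[0,0,0,0,0,0,50],[0,0,0,0,0,0,50]]'|grep -E 'tcp_pos|force|gap'
python3 -m pendant '[[0,0,-10,0,0,0,50],[0,0,-30,0,0,0,50],[0,0,-60,0,0,0,50],[0,0,-95,0,0,0,50],[0,0,-130,0,0,0,50],[0,0,-160,0,0,0,50],[0,0,-160,0,0,0,50]]'
python3 - <<'E'
from h import *
for n in("scene","top"):
    f=grab_frame(n);p=proj(f,[.63,.05,.07]).astype(int);i=f["image"][p[1]-45:p[1]+45,p[0]-50:p[0]+50]
    cv2.imwrite(f"pics/f_{n}.png",cv2.resize(i,None,fx=6,fy=6,interpolation=cv2.INTER_CUBIC))
E
```

```text
tcp_pos: [0.5873, 0.051, 0.0407]
ft_force: [-1.4, 0.5, 0.0]
finger_gap: 0.05
time: 10.45
tcp_pos: [0.5904, 0.0508, 0.2091]
eef_rot: [0.75, -0.661, 0.007, -0.005]
ft_force: [1.5, 0.4, 0.6]
finger_gap: 0.0503
```

View pics/f_scene.png

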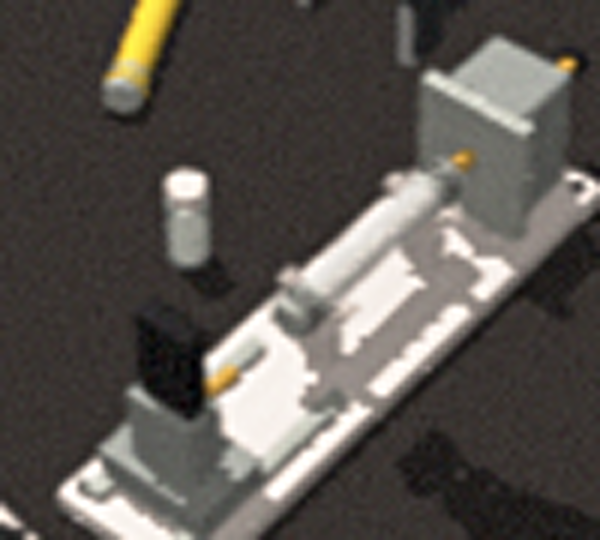

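```bash
python3 - <<'E'
from fit import *
for n in("scene","top"):
    f=grab_frame(n)
    W=cloud(f).reshape(-1,3);W=W[~np.isnan(W[:,0])]
    a=np.array([np.cos(.1264),np.sin(.1264)]);d=W[:,:2]-[.584,.0502];s_=d@a;nn=d@[-a[1],a[0]]
    P=W[(abs(s_)<.085)&(abs(nn)<.02)&(abs(W[:,2]-.065)<.012)]
    try:
        r=fitcyl(P,[.587,.0506],.1264,.06);c=r[0][:2]-[.584,.0502];print(n,r,"s,n",c@a,c@[-a[1],a[0]])
    except Exception as e: print(n,len(P),e)
E
python3 go.py .731 .069 .17 7.24
python3 -m pendant '[[-1,-15,-4,0,0,-7,50],[-1,-35,-4,0,0,-14,50],[-1,-60,-4,0,0,-21,50],[-1,-85,-4,0,0,-28,50],[-1,-110,-4,0,0,-35,50],[-1,-130,-4,0,0,-42,50],[-1,-140,-4,0,0,-49,50],[-1,-142,-4,0,0,-56,50]]'
python3 go.py .731 .069 .17 7.24
```

```text
scene (array([0.58822707, 0.05096971, 0.13213555, 0.05722788]), 239, np.float64(0.13716100805160092), np.float64(0.0017371575482327773)) s,n 0.004290377001806275 0.0002306918020042265
top (array([0.54751589, 0.04501365, 0.13739361, 0.0602315 ]), 114, np.float64(0.07980889791598667), np.float64(0.0019307978807246735)) s,n -0.036846852541757014 -0.0005456516983177226
t 10.65 tcp [0.5859 0.0511 0.2   ] F [ 0.2 -0.  -0.2] gap 0.0503
shift [   0.5 -146.2   30.3] turn [-9.000e-02 -7.000e-02 -9.002e+01]
time: 11.32
tcp_pos: [0.7281, 0.07, 0.2016]
eef_rot: [0.974, -0.229, -0.0, -0.0]
ft_force: [-0.7, 0.2, -0.4]
finger_gap: 0.05
t 11.32 tcp [0.7281 0.07   0.2016] F [-0.7  0.2 -0.4] gap 0.05
shift [ 3.1 -0.4 31.6] turn [-3.000e-02  6.000e-02 -3.367e+01]
```

```bash

python3 -m pendant '[[1,0,5,0,0,-7,50],[2,0,15,0,0,-14,50],[3,0,25,0,0,-21,50],[3,0,32,0,0,-28,50],[3,0,32,0,0,-33.7,50],[3,0,32,0,0,-33.7,50],[3,0,32,0,0,-33.7,50]]'
python3 go.py .731 .069 .099 7.24
python3 - <<'E'
from h import *
for n in("scene",):
    f=grab_frame(n);p=proj(f,[.68,.05,.11]).astype(int);i=f["image"][p[1]-45:p[1]+45,p[0]-50:p[0]+50]
    cv2.imwrite(f"pics/g_{n}.png",cv2.resize(i,None,fx=6,fy=6,interpolation=cv2.INTER_CUBIC))
E
```

```text
time: 11.9
tcp_pos: [0.7295, 0.0685, 0.1713]
eef_rot: [0.998, 0.059, 0.0, -0.0]
ft_force: [-0.6, -0.1, -0.2]
finger_gap: 0.0499
t 11.9 tcp [0.7295 0.0685 0.1713] F [-0.6 -0.1 -0.2] gap 0.0499
shift [ 1.6 -0.2 72.3] turn [-0.03 -0.01 -0.5 ]
```

View pics/g_scene.png

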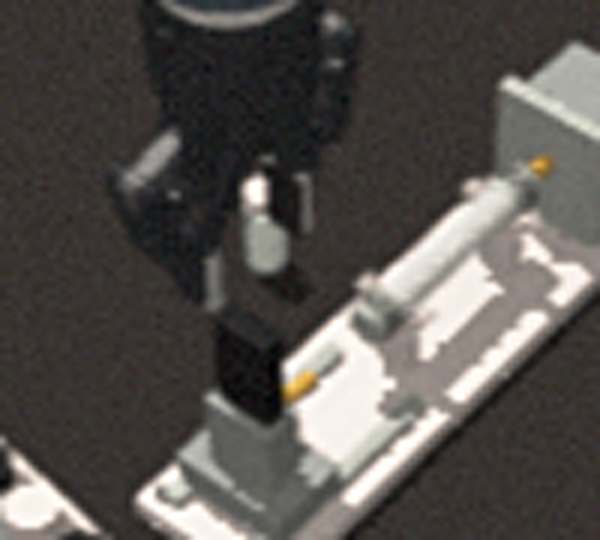

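```bash

python3 -m pendant '[[0.8,0,15,0,0,-0.5,50],[1.5,0,28,0,0,-0.5,50],[1.5,0,32,0,0,-0.5,50],[1.5,0,40,0,0,-0.5,50],[1.5,0,40,0,0,-0.5,50]]' | grep -E 'tcp_pos|force'
python3 -m pendant '[[0,0,10,0,0,0,50],[0,0,20,0,0,0,50],[0,0,30,0,0,0,50],[0,0,31,0,0,0,50],[0,0,31,0,0,0,50]]' | grep -E 'tcp_pos|force'
python3 go.py .731 .069 .099 7.24
python3 - <<'E'
from h import *
for n in("scene",):
    f=grab_frame(n);p=proj(f,[.68,.05,.11]).astype(int);i=f["image"][p[1]-45:p[1]+45,p[0]-50:p[0]+50]
    cv2.imwrite(f"pics/h_{n}.png",cv2.resize(i,None,fx=6,fy=6,interpolation=cv2.INTER_CUBIC))
E
```

```text
tcp_pos: [0.7308, 0.0688, 0.131]
ft_force: [-0.8, -0.0, -0.4]
tcp_pos: [0.7311, 0.0688, 0.1007]
ft_force: [-0.4, 0.3, 1.0]
t 12.78 tcp [0.7311 0.0688 0.1007] F [-0.4  0.3  1. ] gap 0.0502
shift [-0.1 -0.2  1.7] turn [-0.02 -0.04  0.17]
```

View pics/h_scene.png

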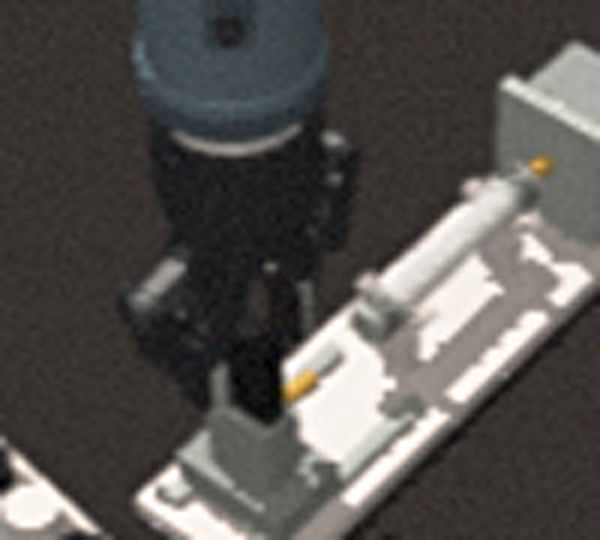

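```bash

python3 -m pendant '[[0,0,0,0,0,0,36],[0,0,0,0,0,0,26],[0,0,0,0,0,0,18],[0,0,0,0,0,0,12],[0,0,0,0,0,0,5],[0,0,0,0,0,0,5],[0,0,0,0,0,0,5],[0,0,0,0,0,0,5]]'
python3 -m pendant '[[0,0,0,0,0,0,5],[0,0,0,0,0,0,5]]'
python3 go.py .668 .061 .1007 7.24
```

```text
time: 13.5
tcp_pos: [0.7323, 0.0687, 0.1031]
eef_rot: [0.998, 0.065, 0.002, 0.0]
ft_force: [-0.2, -0.1, 4.5]
finger_gap: 0.0128
time: 13.67
tcp_pos: [0.7323, 0.0688, 0.1031]
eef_rot: [0.998, 0.065, 0.002, 0.0]
ft_force: [0.2, -0.2, 4.7]
finger_gap: 0.0134
t 13.67 tcp [0.7323 0.0688 0.1031] F [ 0.2 -0.2  4.7] gap 0.0134
shift [-64.8  -0.6   2.1] turn [ 0.02 -0.26  0.18]
```

```bash

python3 -m pendant '[[-4,0,0,0,0,0,5],[-9,0,0,0,0,0,5],[-14,0,0,0,0,0,5],[-20,0,0,0,0,0,5],[-25,0,0,0,0,0,5],[-29,0,0,0,0,0,5],[-32,0,0,0,0,0,5],[-32,0,0,0,0,0,5]]'
python3 go.py .6749 .0615 .103 7.24
```

```text
time: 14.33
tcp_pos: [0.7, 0.0646, 0.103]
eef_rot: [0.998, 0.065, 0.002, -0.0]
ft_force: [-1.6, 0.6, 6.3]
finger_gap: 0.0129
t 14.33 tcp [0.7    0.0646 0.103 ] F [-1.6  0.6  6.3] gap 0.0129
shift [-25.3  -0.1  -0.1] turn [ 0.01 -0.24  0.18]
```

```bash

python3 -m pendant '[[-1,0,0,0,0,0,5],[-2,0,0,0,0,0,5],[-3,0,0,0,0,0,5],[-4,0,0,0,0,0,5],[-5,0,0,0,0,0,5],[-6,0,0,0,0,0,5],[-7,0,0,0,0,0,5],[-7,0,0,0,0,0,5]]'
python3 -m pendant '[[-1,0,0,0,0,0,5],[-2,0,0,0,0,0,5],[-3,0,0,0,0,0,5],[-4,0,0,0,0,0,5],[-5,0,0,0,0,0,5],[-5,0,0,0,0,0,5]]'
python3 go.py .6749 .0615 .103 7.24
```

```text
time: 15.0
tcp_pos: [0.6937, 0.0638, 0.1031]
eef_rot: [0.998, 0.065, 0.002, -0.0]
ft_force: [0.3, 0.6, 6.4]
finger_gap: 0.0135
time: 15.5
tcp_pos: [0.689, 0.0632, 0.1031]
eef_rot: [0.998, 0.065, 0.003, -0.0]
ft_force: [1.0, -0.0, 5.2]
finger_gap: 0.0134
t 15.5 tcp [0.689  0.0632 0.1031] F [ 1.  -0.   5.2] gap 0.0134
shift [-14.2  -0.1  -0. ] turn [ 0.02 -0.32  0.18]
```

```bash

python3 -m pendant '[[-0.7,0,0,0,0,0,5],[-1.4,0,0,0,0,0,5],[-2,0,0,0,0,0,5],[-2.7,0,0,0,0,0,5],[-3.4,0,0,0,0,0,5],[-4,0,0,0,0,0,5],[-4,0,0,0,0,0,5]]'|grep -E 'tcp|force'
python3 -m pendant '[[-0.7,0,0,0,0,0,5],[-1.4,0,0,0,0,0,5],[-2,0,0,0,0,0,5],[-2.7,0,0,0,0,0,5],[-3.4,0,0,0,0,0,5],[-4,0,0,0,0,0,5],[-4,0,0,0,0,0,5]]'|grep -E 'tcp|force'
python3 -m pendant '[[-0.5,0,0,0,0,0,5],[-1,0,0,0,0,0,5],[-1.5,0,0,0,0,0,5],[-2,0,0,0,0,0,5],[-2,0,0,0,0,0,5]]'|grep -E 'tcp|force'
python3 go.py .6749 .0615 .103 7.24
python3 - <<'E'
from h import *
for n in("scene",):
    f=grab_frame(n);p=proj(f,[.6,.05,.09]).astype(int);i=f["image"][p[1]-45:p[1]+45,p[0]-50:p[0]+50]
    cv2.imwrite(f"pics/i_{n}.png",cv2.resize(i,None,fx=6,fy=6,interpolation=cv2.INTER_CUBIC))
E
```

```text
tcp_pos: [0.6854, 0.0627, 0.1031]
ft_force: [2.7, 1.5, 5.8]
tcp_pos: [0.6823, 0.0623, 0.1031]
ft_force: [6.1, 2.2, 3.8]
tcp_pos: [0.6806, 0.0621, 0.1031]
ft_force: [7.3, 2.7, 3.2]
t 17.08 tcp [0.6806 0.0621 0.1031] F [7.3 2.7 3.2] gap 0.0129
shift [-5.7 -0.2  0. ] turn [ 0.02 -0.49  0.18]
```

View pics/i_scene.png

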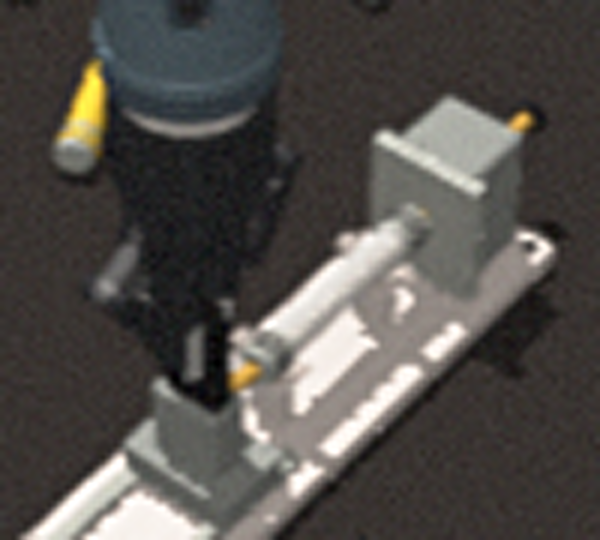

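```bash

python3 -m pendant '[[-0.5,0,0,0,0,0,5],[-1,0,0,0,0,0,5],[-1.5,0,0,0,0,0,5],[-2,0,0,0,0,0,5],[-2,0,0,0,0,0,5]]'|grep -E 'tcp|force'
python3 -m pendant '[[-0.5,0,0,0,0,0,5],[-1,0,0,0,0,0,5],[-1.5,0,0,0,0,0,5],[-1.5,0,0,0,0,0,5]]'|grep -E 'tcp|force'
python3 go.py .6749 .0615 .103 7.24
```

```text
tcp_pos: [0.6789, 0.0619, 0.1031]
ft_force: [7.5, 1.9, 2.9]
tcp_pos: [0.6777, 0.0617, 0.1031]
ft_force: [9.4, 2.8, 2.9]
t 17.88 tcp [0.6777 0.0617 0.1031] F [9.4 2.8 2.9] gap 0.0131
shift [-2.8 -0.1  0.1] turn [ 0.02 -0.55  0.18]
```

```bash

python3 -m pendant '[[-0.5,0,0,0,0,0,5],[-1,0,0,0,0,0,5],[-1.5,0,0,0,0,0,5],[-1.5,0,0,0,0,0,5]]'|grep -E 'tcp|force'
python3 -m pendant '[[-0.5,0,0,0,0,0,5],[-1,0,0,0,0,0,5],[-1,0,0,0,0,0,5]]'|grep -E 'tcp|force'
python3 -m pendant '[[-0.5,0,0,0,0,0,5],[-1,0,0,0,0,0,5],[-1,0,0,0,0,0,5]]'|grep -E 'tcp|force'
```

```text
tcp_pos: [0.6764, 0.0616, 0.1031]
ft_force: [9.0, 1.7, 1.9]
tcp_pos: [0.6756, 0.0614, 0.1031]
ft_force: [10.6, 2.3, 2.3]
tcp_pos: [0.6755, 0.0615, 0.1031]
ft_force: [13.1, 3.2, 0.6]
```

```bash

python3 -m pendant '[[-0.5,0,0,0,0,0,5],[-1,0,0,0,0,0,5],[-1,0,0,0,0,0,5]]'|grep -E 'tcp|force'
python3 -m pendant '[[-0.5,0,0,0,0,0,5],[-1,0,0,0,0,0,5],[-1,0,0,0,0,0,5]]'|grep -E 'tcp|force'
python3 -m pendant '[[0,0,0,0,0,0,5],[0,0,0,0,0,0,5],[0,0,0,0,0,0,5],[0,0,0,0,0,0,5],[0,0,0,0,0,0,5],[0,0,0,0,0,0,5]]'
python3 - <<'E'
from fit import *
for n in("scene","top"):
    f=grab_frame(n);p=proj(f,[.56,.05,.09]).astype(int);i=f["image"][p[1]-45:p[1]+45,p[0]-50:p[0]+50]
    cv2.imwrite(f"pics/j_{n}.png",cv2.resize(i,None,fx=6,fy=6,interpolation=cv2.INTER_CUBIC))
    W=cloud(f).reshape(-1,3);W=W[~np.isnan(W[:,0])]
    a=np.array([np.cos(.1264),np.sin(.1264)]);d=W[:,:2]-[.584,.0502];s_=d@a;nn=d@[-a[1],a[0]]
    P=W[(s_<.06)&(s_>-.079)&(abs(nn)<.02)&(abs(W[:,2]-.065)<.012)]
    try:
        r=fitcyl(P,[.569,.0485],.1264,.06);c=r[0][:2]-[.584,.0502];print(n,r,"s,n",c@a,c@[-a[1],a[0]])
    except Exception as e: print(n,len(P),e)
E
```

```text
tcp_pos: [0.6755, 0.0614, 0.1032]
ft_force: [17.1, 4.1, -1.7]
tcp_pos: [0.6754, 0.0614, 0.1031]
ft_force: [20.2, 5.7, -4.1]
time: 19.72
tcp_pos: [0.6754, 0.0614, 0.1032]
eef_rot: [0.998, 0.065, 0.008, -0.0]
ft_force: [20.2, 4.0, -2.5]
finger_gap: 0.0131
scene (array([0.57130954, 0.04891358, 0.11450124, 0.0580341 ]), 234, np.float64(0.13482355123040463), np.float64(0.001709457245164546)) s,n -0.012751387443444735 0.0003236447727501157
top (array([0.60868645, 0.05298719, 0.12368198, 0.05955899]), 77, np.float64(0.04553131987939097), np.float64(0.0020500684674770926)) s,n 0.024840870285981014 -0.00034710805210964185
```

View pics/j_scene.png

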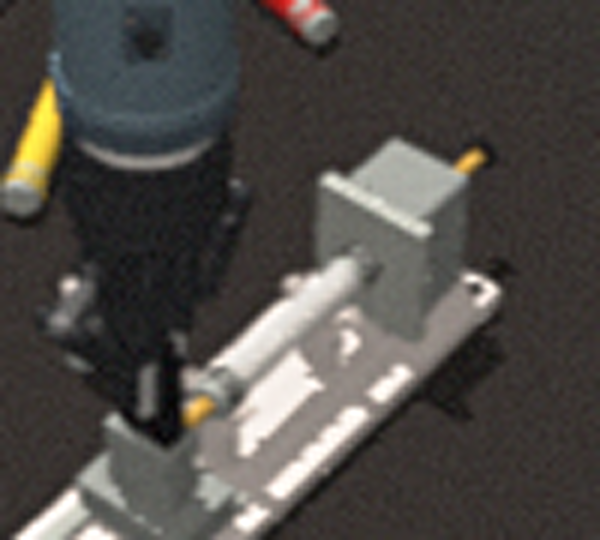

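View pics/j_top.png

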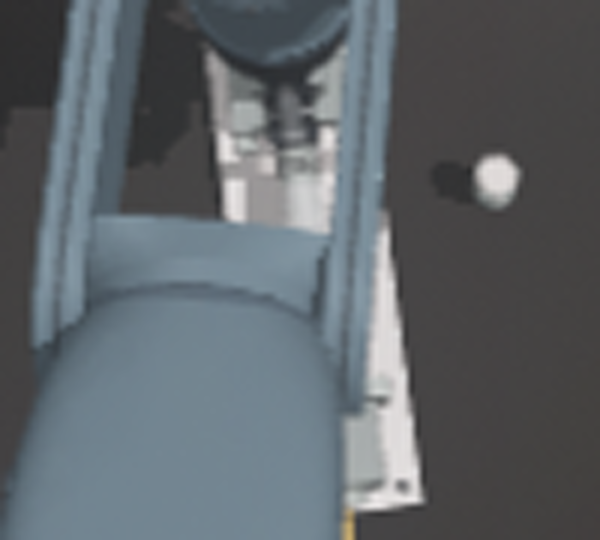

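```bash
python3 -c "
from cell import close_job,state
s=state();print(s['time'],s['tcp_pos'],s['ft_force'],s['finger_gap']);print(close_job())"
```

```text
19.8167 [0.67546646 0.06144026 0.10318027] [20.82320278  5.38661011 -2.58120869] 0.012924360037227757
the job is handed in; nothing more can be done
None
```

The long column is in both V cradles of the press. The job was handed in at 19.8 s, with the gripper still holding the tailstock tab and the column's end against the stop plate.

**Handling:** I took the column from its rest and lowered it until I felt light contact with the cradles. I then released it, gripped the tab and slid the tailstock in small steps, reading the force after each. I did not disturb the short column or the other glassware as far as I saw, but I took no dedicated final measurement of them.

**Last checks:**
- **Stop contact:** tool travel ended while the push rose from about 11 N to about 21 N, well under the 80 N limit. The tool position puts the tailstock at about 64.9 mm, against the 65 mm expected at the stop.
- **Final scene picture:** the plunger no longer showed in front of the stop plate, and the fingers were clear of the column.
- **Column position (scene camera):** the fit put the column centre about 13 mm past the seat and 0.3 mm off axis. Its length came out as 135 mm instead of 130 mm, so the 13 mm is good to only about 2–3 mm, which is no tighter than the ±2.5 mm allowed. It does not disagree with 15 mm.
- **Column position (top camera):** the arm hid most of the column from the top camera, so its fit along the axis was unusable. It did agree that the column is within 0.4 mm of the axis and about 60 mm high.

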